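# Sort the filled samples into their collection trays

## Task

Sort the finished samples by the colour of their caps: stand the blue-capped bottle and blue-lidded jar in the blue tray, the red-capped bottle and red-lidded jar in the red tray, and take the yellow-capped tube out of the rack and stand it in the yellow tray. Everything must end up upright on its tray's floor, released and still; keep the white-capped tubes beside the yellow one standing in their holes.

Things in the scene. Friction and masses are not known exactly. Their poses are not given: they have to be found in the camera images.
- blue_bottle: white plastic bottle with a blue screw cap and a blue band: body diameter 38 mm up to 60 mm height, then a shoulder, cap diameter 25 mm from 70 to 88 mm; 90 g or so. Stands upright. Origin: centre of its underside, z up; round. Loose pieces, with a plain all-white bottle among them, start at least 25 mm apart.
- blue_jar: squat white jar with a flat blue lid and a blue band: diameter 49 mm, height 54 mm (the lid is the top 18 mm); 90 g or so. Stands upright. Origin: centre of its underside, z up; round.
- red_bottle: white plastic bottle with a red screw cap and a red band: body diameter 38 mm up to 60 mm height, then a shoulder, cap diameter 25 mm from 70 to 88 mm; 90 g or so. Stands upright. Origin: centre of its underside, z up; round.
- red_jar: squat white jar with a flat red lid and a red band: diameter 49 mm, height 54 mm (the lid is the top 18 mm); 90 g or so. Stands upright. Origin: centre of its underside, z up; round.
- yellow_tube: flat-bottomed clear sample tube, YELLOW cap: body diameter 28 mm, cap 30 mm from 75 to 95 mm height; 40 g. Origin: centre of its underside, z up. Starts upright in a hole (31 mm wide, 40 mm deep, floor 10 mm above the bench) of a grey rack block 50 mm high, middle of a row of three; an EMPTY hole lies behind it. Fingers fit only before and behind it, closing across the line joining its two neighbours.
- white_tube_l: clear sample tube with a WHITE cap, same size as the yellow-capped one, in the rack hole 46 mm from it on its left side; stays there. Origin: centre of its underside, 10 mm above the bench; z up. Behind it, 46 mm away in the second row, stands another white-capped tube. The rack, 100 x 150 mm, is fixed.
- white_tube_r: clear sample tube with a WHITE cap, same size as the yellow-capped one, in the rack hole 46 mm from it on its right side; stays there. Origin: centre of its underside, 10 mm above the bench; z up. Behind it, 46 mm away in the second row, stands another white-capped tube. The rack, 100 x 150 mm, is fixed.
- blue_tray: shallow open blue plastic tray fixed to the bench, 110 mm (its x) by 170 mm (its y), walls 4 mm thick and 25 mm high above the bench, floor top 4 mm above the bench. Origin: centre of its underside, on the bench. Room for two pieces side by side along its y. Its x points roughly away from the robot, as for all trays (to 0.2 rad).
- red_tray: shallow open red plastic tray fixed to the bench, 110 mm (its x) by 170 mm (its y), walls 4 mm thick and 25 mm high above the bench, floor top 4 mm above the bench. Origin: centre of its underside, on the bench. Room for two pieces side by side along its y.
- yellow_tray: shallow open yellow plastic tray fixed to the bench, 110 mm (its x) by 170 mm (its y), walls 4 mm thick and 25 mm high above the bench, floor top 4 mm above the bench. Origin: centre of its underside, on the bench. Room for two pieces side by side along its y.

How it is judged (in metres and radians):
At the end, for the whole second after the job is handed in: All five stand in the tray of their colour: footprint inside the inner walls (2 mm allowance), underside below 10 mm, tilt under 0.12 rad, slower than 0.02 m/s and 0.3 rad/s; the two white-capped neighbours within 10 mm of their start, tilt under 0.15 rad, slower than 0.02 m/s (x of blue_bottle in the frame of blue_tray between -0.034 and 0.034 m and y of blue_bottle in the frame of blue_tray between -0.064 and 0.064 m and z of blue_bottle in the frame of blue_tray between 0 and 0.01 m and angle between each of blue_bottle, blue_jar, red_bottle, red_jar, yellow_tube's own z axis and vertical below 0.12 rad and linear speed of each of blue_bottle, blue_jar, red_bottle, red_jar, yellow_tube, white_tube_l, white_tube_r below 0.02 m/s and angular speed of each of blue_bottle, blue_jar, red_bottle, red_jar, yellow_tube below 0.3 rad/s and x of blue_jar in the frame of blue_tray between -0.0285 and 0.0285 m and y of blue_jar in the frame of blue_tray between -0.0585 and 0.0585 m and z of blue_jar in the frame of blue_tray between 0 and 0.01 m and x of red_bottle in the frame of red_tray between -0.034 and 0.034 m and y of red_bottle in the frame of red_tray between -0.064 and 0.064 m and z of red_bottle in the frame of red_tray between 0 and 0.01 m and x of red_jar in the frame of red_tray between -0.0285 and 0.0285 m and y of red_jar in the frame of red_tray between -0.0585 and 0.0585 m and z of red_jar in the frame of red_tray between 0 and 0.01 m and x of yellow_tube in the frame of yellow_tray between -0.039 and 0.039 m and y of yellow_tube in the frame of yellow_tray between -0.069 and 0.069 m and z of yellow_tube in the frame of yellow_tray between 0 and 0.01 m and distance of each of white_tube_l, white_tube_r from where it was at the start of the episode below 0.01 m and angle between each of white_tube_l, white_tube_r's own z axis and vertical below 0.15 rad); the robot touches nothing.
It fails at once if a white-capped tube beside the yellow one is pulled up, moved more than 25 mm or tipped over (distance of any of white_tube_l, white_tube_r from where it was at the start of the episode above 0.025 m or angle between any of white_tube_l, white_tube_r's own z axis and vertical above 0.4 rad).
It also fails if it takes over 128 s, if anything falls off the work surface, if the arm or the gripper's body presses on something with over 40 N, if the wrist force passes 120 N, or if a joint passes its speed limit or range.

## Robot

A 6-joint arm with a two-finger parallel gripper is mounted at the origin on the work surface. World frame = base frame: x ahead of the robot, y to its left, z up, the work surface at z = 0. Lengths are in mm, angles in rad, forces in N, time in s.
With the tool pointing down it reaches from about 350 to 775 mm from the base axis. Payload 7.3 kg.
Tool frame: the origin (TCP) lies at the very end of the fingers, on their centre line; the grasp point (between the pads) lies 19 mm behind it; z points along the fingers, y is the line along which they close (so a half turn about z gives the same grasp; the last joint's range is limited). The gripper opens to 92 mm and grips with 3 to 60 N. Pads are 19 mm wide; open, the fingers measure 130 mm over their backs; the gripper's body (75 mm by 190 mm) begins 47 mm behind the grasp point.
Start: joints at [-1.265, 0.342, 1.524, -0, 1.275, -0.146], TCP at [229.232, -472.332, 226.741] pointing down, gripper open.
Joint ranges: [-2.53, 2.53], [-0.77, 2.02], [0.04, 2.7], [-1, 4.14], [0.28, 2.66], [-3.11, 3.11]. Speed limits (rad/s): [2.57, 2.57, 3.14, 3.14, 3.14, 3.14].

## Interface

Orientations are given as [roll, pitch, yaw] about the fixed x, y, z axes, in that order (R = Rz(yaw) Ry(pitch) Rx(roll)).
In Python, from plant import bot gives the robot as it stands.
- The arm moves only by the tool apply_moves, never from a script. Its argument "motion" is text: rows parted by semicolons, each of 4 numbers parted by spaces: the shift along the tool's x, y, z in m, then the turn about the tool's z in degrees. A call has 1 to 8 rows; each row shifts and turns the commanded pose from where the row before left it, along the tool's axes as they then stand; what a row does not reach is not made up. A row lasts 1/8 s, in which the tool goes at most 62.5 mm and 10.7 degrees, less where a joint would pass 70% of its speed; a pose out of reach is approached as far as the arm can. A call with a gripper value outside its range is refused whole. "fingers" is the opening, from -1 (shut) to 1 (fully open), set as the call begins (left out, the last holds). The fingers move at their own pace and stop on an object; the grip force is fixed at half the most. Time passes only in rows, so rows that do not move let the fingers close. It gives the time, the measured TCP pose, the force, the opening and the grip force at its end, in the units of the state.
- bot.get_obs(): the state, without advancing time (a new reading comes with each control period).
- bot.capture(name): name is "scene" or "top"; returns a dict with "img" (400x640x3 uint8, blue, green, red), "range_z" (400x640 float32, mm along the optical axis (not along the pixel's ray), 0 where there is no reading), "fx", "fy", "cx", "cy" (pixels), "world_from_camera" (4x4, takes a point from camera to world coordinates). Camera axes: x right, y down, z forward; pixel columns grow to the right and rows downward; lengths in mm; the calibration is good to about 2 mm. A picture is of the moment at which its call begins.
- bot.close_job(): hands the job in; it is judged then, once.
Trained networks look in a picture, given as the dict that the camera call returned (one of the last four; its "shot" number tells which), for a name from the list of things; names that differ only in an ending like _2 or _b are one class to them, and where a whole thing is asked for, a point or a joint stands for the part that bears it (a point fixed in the world has none). Each returns a list of dicts, best first, with "p" (0 to 1); they miss things now and then, are a little off and sometimes report something else, mostly with a low value. They report only what shows in the picture. A call takes as long as a camera call.
- bot.cut_out(picture, thing): "pixels" (400x640 bool, what is visible of it) and "point" ([column, row] in pixels, amid what is visible of it).
The state is a dict: "time": time; "joint_positions": joint angles; "dq": joint speeds; "tau": joint torques, N m; "tool_pos": TCP position; "tcp_rot": TCP orientation; "contact_force": force on the tool from outside, world axes, zero at the start; "moment": the same for the moment, N m; "grip_width": finger opening in mm; "finger_force": force on a finger pad.
Only numpy, scipy, OpenCV 4.12 (cv2) and the standard library are available. Lean on these libraries where they do the work, as an engineer would, in place of code of your own. Each camera call takes 0.05 s, during which the arm holds its last target. There are 200 camera calls.

## Working session

There is one attempt and no reset: what is moved stays moved. The work goes in short steps, Python scripts to look and compute and a tool call to move; the robot and the scene stay as the last step left them, time stands still between calls to the robot, and variables do not carry over. Pictures are saved under pics/ and viewed, at most 14 in all, crops included, and the job is handed in when it is done.

Besides the shell and the picture viewer there is one more tool, called as name(argument=value, ...) on one line, values as JSON. apply_moves: Moves the arm, as the interface text tells. Its arguments: {"type":"object","properties":{"motion":{"type":"string"},"fingers":{"type":"number"}},"required":["motion"]}

```bash
mkdir -p pics; ls; cat > h.py <<'E'
import numpy as np, cv2
from plant import bot
def pts(c,mask):
    v,u=np.nonzero(mask&(c["range_z"]>0)); z=c["range_z"][v,u]
    p=np.stack([(u-c["cx"])*z/c["fx"],(v-c["cy"])*z/c["fy"],z,np.ones_like(z)])
    return (np.array(c["world_from_camera"])@p)[:3].T
E
python3 - <<'E'
from h import *
for n in ["scene","top"]:
    c=bot.capture(n); cv2.imwrite(f"pics/{n}0.png",c["img"]); print(n,np.round(c["world_from_camera"],2).tolist(),c["fx"])
    for t in "blue_bottle blue_jar red_bottle red_jar yellow_tube white_tube_l white_tube_r blue_tray red_tray yellow_tray".split():
        for d in bot.cut_out(c,t)[:3]:
            m=np.array(d["pixels"]); P=pts(c,m)
            if len(P)==0: continue
            z=P[:,2]; zt=np.percentile(z,97); T=P[z>zt-6]
            print(t,round(d["p"],2),np.round(d["point"]),len(P),"z",np.round(np.percentile(z,[3,50,97])),"top",np.round(T.mean(0)),"ext",np.round(np.ptp(T,0)))
o=bot.get_obs(); print({k:np.round(v,3).tolist() for k,v in o.items()})
E
```

```text
pics
scene [[0.51, 0.57, -0.65, 1491.88], [0.86, -0.32, 0.4, -574.19], [0.02, -0.76, -0.65, 968.29], [0.0, 0.0, 0.0, 1.0]] 492.0115656435943
blue_bottle 0.82 [295. 203.] 350 z [ 1. 49. 90.] top [520. -92.  89.] ext [24. 22. 10.]
blue_jar 0.55 [259. 192.] 325 z [ 7. 44. 57.] top [ 438. -163.   55.] ext [45. 47.  9.]
red_bottle 0.88 [341. 177.] 333 z [ 1. 47. 90.] top [516.  70.  88.] ext [27. 26.  8.]
red_bottle 0.65 [380. 209.] 1877 z [ 1.  7. 27.] top [667. 104.  25.] ext [133. 183.  10.]
red_bottle 0.45 [396. 143.] 1256 z [ 1.  9. 28.] top [430. 347.  25.] ext [141. 188.  10.]
red_jar 0.8 [351. 158.] 293 z [ 4. 43. 58.] top [436. 156.  56.] ext [107. 101.  36.]
red_jar 0.37 [380. 207.] 1976 z [ 1.  7. 27.] top [665. 105.  25.] ext [134. 183.  10.]
yellow_tube 0.47 [311. 219.] 210 z [ 52.  93. 108.] top [ 656. -123.  106.] ext [34. 28.  8.]
white_tube_l 0.57 [322. 212.] 204 z [ 53.  94. 108.] top [656. -77. 106.] ext [29. 29.  8.]
white_tube_l 0.46 [286. 225.] 191 z [ 57.  98. 107.] top [ 657. -169.  105.] ext [52. 29.  7.]
white_tube_r 0.57 [322. 212.] 204 z [ 53.  94. 108.] top [6
[... 1733 characters left out ...]
183 z [ 2.  6. 27.] top [427. 351.  26.] ext [135. 184.   9.]
blue_tray 0.62 [355. 155.] 263 z [ 51. 105. 109.] top [656. -75. 106.] ext [31. 28.  8.]
red_tray 0.58 [482. 259.] 4289 z [ 2.  6. 28.] top [ 431. -357.   26.] ext [117. 176.   9.]
yellow_tray 0.56 [276. 163.] 3621 z [ 2.  6. 27.] top [664. 109.  26.] ext [130. 181.  10.]
{'time': 1.1, 'joint_positions': [-1.265, 0.342, 1.524, 0.0, 1.275, -0.146], 'dq': [0.001, -0.0, 0.001, 0.001, 0.0, 0.0], 'tau': [-0.0, -43.114, -24.448, 0.072, 0.048, 0.0], 'tool_pos': [229.218, -472.331, 226.746], 'tcp_rot': [3.142, 0.0, 0.452], 'contact_force': [-0.592, 0.887, 0.739], 'moment': [0.032, 0.025, -0.024], 'finger_force': 0.0, 'grip_width': 91.812}
```

View pics/top0.png

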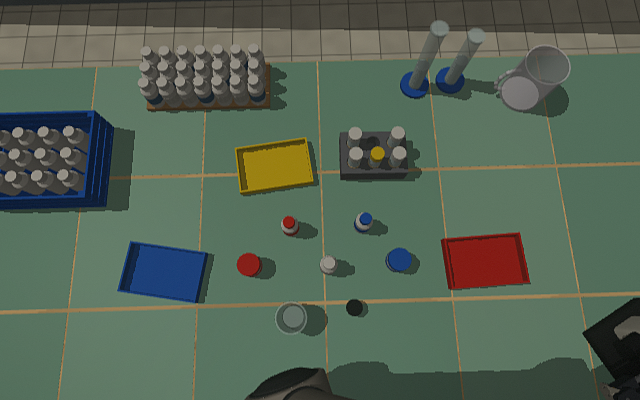

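View pics/scene0.png

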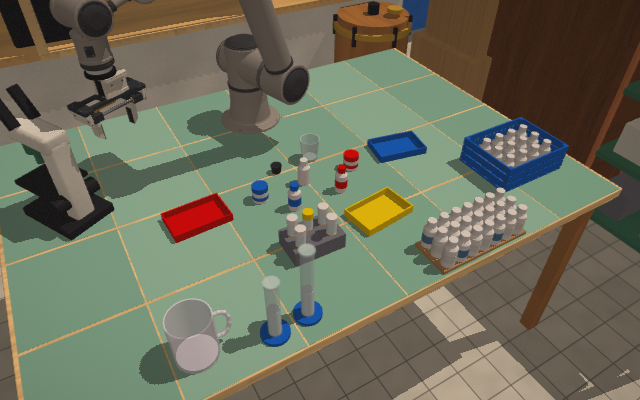

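```bash
python3 - <<'E'
from h import *
c=bot.capture("top")
for t in "blue_tray red_tray yellow_tray".split():
    P=pts(c,np.array(bot.cut_out(c,t)[0]["pixels"])); 
    T=P[(P[:,2]>22)&(P[:,2]<29)]; F=P[P[:,2]<9]
    for Q in (T,P[P[:,2]>3]):
        r=cv2.minAreaRect(Q[:,:2].astype(np.float32)); print(t,np.round(r[0]),np.round(r[1]),round(r[2],1))
    print(np.median(F[:,2]))
# circle fits of piece tops: min enclosing
for t in "blue_bottle blue_jar red_bottle red_jar yellow_tube white_tube_l".split():
    P=pts(c,np.array(bot.cut_out(c,t)[0]["pixels"])); zt=np.percentile(P[:,2],97)
    T=P[abs(P[:,2]-np.median(P[P[:,2]>zt-6][:,2]))<3]
    print(t,np.round(cv2.minEnclosingCircle(T[:,:2].astype(np.float32))[0],1),np.round(T.mean(0),1),len(T))
E
```

```text
blue_tray [427. 351.] [171. 110.] 79.9
blue_tray [427. 351.] [172. 111.] 80.2
5.155319800118946
red_tray [ 431. -356.] [110. 172.] 2.9
red_tray [ 432. -356.] [116. 172.] 2.7
5.707529020948414
yellow_tray [665. 108.] [112. 170.] 7.8
yellow_tray [670. 110.] [124. 177.] 7.8
5.0867125596856795
blue_bottle [519.6 -90.4] [519.4 -90.2  89.2] 102
blue_jar [ 435.7 -161.5] [ 435.5 -161.7   55.6] 400
red_bottle [516.3  70.7] [516.3  70.5  89.3] 103
red_jar [434.1 158.7] [433.8 158.7  55.3] 385
yellow_tube [ 655.2 -121.4] [ 654.5 -120.8  106.2] 134
white_tube_l [655.7 -75.2] [655.2 -75.5 106.3] 134
```

Both pictures agree with the networks. In the top view the blue jar is at (398,260), the blue bottle at (364,222), the red jar at (249,265), the red bottle at (290,226) and the yellow tube at (377,154). The trays are blue (164,272), red (485,261) and yellow (276,165). The plain white bottle is at (328,265), and the measured heights match the text. I'll start with the blue jar, tool at yaw 0.

apply_moves(motion="0 0 0 8.63; 0 0 0 8.63; 0 0 0 8.63; 0.034 -0.052 0 0; 0.034 -0.052 0 0; 0.034 -0.052 0 0; 0.034 -0.052 0 0; 0.034 -0.052 0 0", fingers=0.8)

```text
time: 2.6
tool_pos: [400.1, -210.7, 227.0]
tcp_rot: [3.141, -0.001, -0.0]
contact_force: [1.4, -0.6, -0.4]
grip_width: 82.7
finger_force: 0.0
```

apply_moves(motion="0.036 -0.050 0 0; 0 0 0.05 0; 0 0 0.05 0; 0 0 0.05 0; 0 0 0.035 0; 0 0 0.014 0; 0 0 0 0")

```text
time: 3.48
tool_pos: [435.2, -162.4, 27.6]
tcp_rot: [-3.141, 0.001, -0.0]
contact_force: [0.0, -0.1, 1.0]
grip_width: 82.4
finger_force: 0.0
```

apply_moves(motion="0 0 0 0; 0 0 0 0; 0 0 0 0; 0 0 0 0; 0 0 0 0; 0 0 -0.02 0; 0 0 -0.05 0; 0 0 -0.05 0", fingers=-1)

```text
time: 4.47
tool_pos: [434.8, -162.2, 148.6]
tcp_rot: [-3.141, 0.001, -0.0]
contact_force: [0.3, -0.5, -0.8]
grip_width: 48.3
finger_force: 30.0
```

apply_moves(motion="0 -0.03 0 0; 0 -0.06 0 0; 0 -0.06 0 0; 0 -0.06 0 0; 0 -0.06 0 0; 0 -0.06 0 0; 0 -0.06 0 0; 0 -0.06 0 0")

```text
time: 5.48
tool_pos: [434.9, 289.5, 147.5]
tcp_rot: [3.141, 0.0, 0.0]
contact_force: [1.2, 0.0, -1.6]
grip_width: 48.6
finger_force: 30.0
```

apply_moves(motion="0 -0.06 0 0; 0 -0.042 0 0; 0 0 0 0; 0 0 0.05 0; 0 0 0.04 0; 0 0 0.018 0; 0 0 0.007 0; 0 0 0 0")

```text
time: 6.48
tool_pos: [435.6, 388.9, 33.2]
tcp_rot: [3.141, -0.0, -0.001]
contact_force: [-0.0, -0.9, -1.5]
grip_width: 48.7
finger_force: 30.0
```

apply_moves(motion="0 0 0.001 0; 0 0 0 0")

```text
time: 6.72
tool_pos: [435.8, 389.5, 32.2]
tcp_rot: [-3.141, -0.001, -0.0]
contact_force: [0.0, -1.2, 1.3]
grip_width: 48.1
finger_force: 30.0
```

apply_moves(motion="0 0 0 0; 0 0 0 0; 0 0 -0.03 0; 0 0 -0.05 0; 0 0 -0.05 0; 0 0.06 0 0; 0 0.06 0 0; 0 0.06 0 0", fingers=0.45)

```text
time: 7.72
tool_pos: [435.0, 208.2, 161.9]
tcp_rot: [-3.142, -0.001, 0.001]
contact_force: [0.5, 0.0, 0.8]
grip_width: 66.4
finger_force: 0.0
```

apply_moves(motion="-0.001 0.05 0 0; 0 0 0.05 0; 0 0 0.05 0; 0 0 0.025 0; 0 0 0.009 0; 0 0 0 0", fingers=0.8)

```text
time: 8.48
tool_pos: [434.4, 159.7, 27.8]
tcp_rot: [3.142, 0.0, 0.0]
contact_force: [0.5, 0.1, 0.1]
grip_width: 82.6
finger_force: 0.0
```

apply_moves(motion="0 0 0 0; 0 0 0 0; 0 0 0 0; 0 0 0 0; 0 0 0 0; 0 0 -0.02 0; 0 0 -0.05 0; 0 0 -0.05 0", fingers=-1)

```text
time: 9.48
tool_pos: [433.7, 159.5, 148.6]
tcp_rot: [3.141, 0.002, -0.0]
contact_force: [0.6, 0.1, -1.2]
grip_width: 49.1
finger_force: 30.0
```

apply_moves(motion="0 0.03 0 0; 0 0.06 0 0; 0 0.06 0 0; 0 0.06 0 0; 0 0.06 0 0; 0 0.06 0 0; 0 0.06 0 0; 0 0.06 0 0")

```text
time: 10.48
tool_pos: [433.8, -292.3, 147.5]
tcp_rot: [-3.141, 0.0, -0.0]
contact_force: [0.7, 0.4, -0.9]
grip_width: 48.6
finger_force: 30.0
```

apply_moves(motion="0 0.06 0 0; 0 0.044 0 0; 0 0 0 0; 0 0 0.05 0; 0 0 0.04 0; 0 0 0.018 0; 0 0 0.008 0; 0 0 0 0")

```text
time: 11.48
tool_pos: [434.5, -393.4, 32.5]
tcp_rot: [3.142, -0.0, 0.001]
contact_force: [0.2, 0.2, -0.4]
grip_width: 48.3
finger_force: 30.0
```

apply_moves(motion="0 0 0 0; 0 0 0 0; 0 0 -0.03 0; 0 0 -0.05 0; 0 0 -0.05 0; 0 -0.06 0 0; 0 -0.06 0 0; 0 -0.06 0 0", fingers=0.45)

```text
time: 12.48
tool_pos: [434.0, -212.7, 162.0]
tcp_rot: [3.141, -0.001, -0.001]
contact_force: [1.0, 0.0, 0.7]
grip_width: 66.4
finger_force: 0.0
```

apply_moves(motion="0.0285 -0.0405 0 0; 0.0285 -0.0405 0 0; 0.0285 -0.0405 0 0; 0 0 0.03 0; 0 0 0.05 0; 0 0 0.04 0; 0 0 0.012 0; 0 0 0 0", fingers=0.6)

```text
time: 13.48
tool_pos: [519.9, -92.9, 29.9]
tcp_rot: [3.142, 0.0, -0.0]
contact_force: [0.5, 0.3, 0.2]
grip_width: 73.5
finger_force: 0.0
```

apply_moves(motion="0 0 0 0; 0 0 0 0; 0 0 0 0; 0 0 0 0; 0 0 0 0; 0 0 -0.02 0; 0 0 -0.05 0; 0 0 -0.06 0", fingers=-1)

```text
time: 14.48
tool_pos: [518.9, -92.7, 160.1]
tcp_rot: [-3.141, 0.003, -0.0]
contact_force: [1.2, -1.1, -0.6]
grip_width: 37.3
finger_force: 30.0
```

apply_moves(motion="-0.007 -0.029 0 0; -0.014 -0.058 0 0; -0.014 -0.058 0 0; -0.014 -0.058 0 0; -0.014 -0.058 0 0; -0.014 -0.058 0 0; -0.014 -0.058 0 0; -0.008 -0.024 0 0")

```text
time: 15.48
tool_pos: [419.5, 310.8, 159.4]
tcp_rot: [-3.141, 0.0, 0.003]
contact_force: [0.2, 0.0, -0.7]
grip_width: 37.0
finger_force: 30.0
```

apply_moves(motion="0 0 0 0; 0 0 0.05 0; 0 0 0.04 0; 0 0 0.026 0; 0 0 0.009 0; 0 0 0 0")

```text
time: 16.23
tool_pos: [421.4, 307.4, 35.1]
tcp_rot: [3.141, -0.0, -0.001]
contact_force: [-0.3, -0.7, -0.2]
grip_width: 37.7
finger_force: 30.0
```

apply_moves(motion="0 0 0.001 0; 0 0 0 0")

```text
time: 16.48
tool_pos: [421.2, 308.0, 34.1]
tcp_rot: [-3.141, -0.001, -0.0]
contact_force: [0.6, 0.3, -1.0]
grip_width: 37.2
finger_force: 30.0
```

apply_moves(motion="0 0 0 0; 0 0 0 0; 0 0 -0.02 0; 0 0 -0.055 0; 0 0 -0.055 0; 0.019 0.0475 0 0; 0.019 0.0475 0 0; 0.019 0.0475 0 0", fingers=0.15)

```text
time: 17.48
tool_pos: [478.2, 164.4, 164.1]
tcp_rot: [-3.142, -0.001, 0.001]
contact_force: [0.5, -0.1, 1.0]
grip_width: 52.6
finger_force: 0.0
```

apply_moves(motion="0.019 0.0475 0 0; 0.019 0.0475 0 0; 0 0 0.03 0; 0 0 0.05 0; 0 0 0.04 0; 0 0 0.015 0; 0 0 0 0", fingers=0.6)

```text
time: 18.35
tool_pos: [515.6, 70.7, 28.5]
tcp_rot: [3.142, 0.001, 0.0]
contact_force: [-0.3, -0.1, 0.7]
grip_width: 73.3
finger_force: 0.0
```

apply_moves(motion="0 0 0 0; 0 0 0 0; 0 0 0 0; 0 0 0 0; 0 0 0 0; 0 0 -0.02 0; 0 0 -0.05 0; 0 0 -0.06 0", fingers=-1)

```text
time: 19.35
tool_pos: [514.8, 70.6, 159.0]
tcp_rot: [3.141, 0.003, -0.0]
contact_force: [2.1, 0.6, -1.0]
grip_width: 37.5
finger_force: 30.0
```

apply_moves(motion="-0.007 0.029 0 0; -0.013 0.058 0 0; -0.013 0.058 0 0; -0.013 0.058 0 0; -0.013 0.058 0 0; -0.013 0.058 0 0; -0.013 0.058 0 0; -0.002 0.008 0 0")

```text
time: 20.35
tool_pos: [427.5, -317.7, 158.3]
tcp_rot: [3.141, 0.0, -0.005]
contact_force: [0.5, 0.5, -1.3]
grip_width: 37.0
finger_force: 30.0
```

apply_moves(motion="0 0 0 0; 0 0 0.05 0; 0 0 0.04 0; 0 0 0.026 0; 0 0 0.009 0; 0 0 0 0")

```text
time: 21.1
tool_pos: [429.4, -313.1, 34.2]
tcp_rot: [-3.141, -0.0, 0.002]
contact_force: [1.0, -0.6, 0.1]
grip_width: 37.0
finger_force: 30.0
```

apply_moves(motion="0 0 0.0015 0; 0 0 0 0")

```text
time: 21.35
tool_pos: [429.2, -314.2, 32.8]
tcp_rot: [3.141, -0.001, 0.0]
contact_force: [1.5, 1.1, 1.0]
grip_width: 36.7
finger_force: 30.0
```

apply_moves(motion="0 0 0 0; 0 0 0 0; 0 0 -0.02 0; 0 0 -0.055 0; 0 0 -0.058 0; 0.0452 -0.0384 0 0; 0.0452 -0.0384 0 0; 0 0 0 0", fingers=0.15)

```text
time: 22.35
tool_pos: [521.3, -234.9, 165.2]
tcp_rot: [-3.141, -0.001, 0.005]
contact_force: [0.4, -0.8, -0.0]
grip_width: 52.6
finger_force: 0.0
```

```bash
python3 - <<'E'
from h import *
c=bot.capture("top"); cv2.imwrite("pics/top1.png",c["img"])
s=bot.capture("scene")
for n,k in (("top",c),("scene",s)):
  for t in ["yellow_tube","white_tube_l"]:
    for d in bot.cut_out(k,t)[:2]:
      P=pts(k,np.array(d["pixels"])); zt=np.percentile(P[:,2],97)
      T=P[abs(P[:,2]-np.median(P[P[:,2]>zt-6][:,2]))<3]
      print(n,t,round(d["p"],2),np.round(cv2.minEnclosingCircle(T[:,:2].astype(np.float32))[0],1),np.round(T.mean(0),1),len(T))
# tall things near the rack, x>700
m=np.ones(s["range_z"].shape,bool); P=pts(s,m); P=P[(P[:,0]>700)&(P[:,0]<1000)&(abs(P[:,1]+100)<250)&(P[:,2]>60)]
print(np.round(np.percentile(P,[1,50,99],axis=0)), bot.get_obs()["tool_pos"])
E
```

```text
top yellow_tube 0.82 [ 655.4 -121.3] [ 655.  -121.3  106.4] 149
top white_tube_l 0.51 [656.4 -75.6] [656.  -74.8 106.3] 142
top white_tube_l 0.49 [ 654.5 -167.1] [ 654.2 -167.2  106.3] 131
scene yellow_tube 0.79 [ 656.  -121.7] [ 655.7 -122.5  105.5] 62
scene white_tube_l 0.58 [ 667.5 -174.8] [ 656.6 -168.1  105.5] 76
scene white_tube_l 0.46 [666.6 -78.3] [657.2 -75.7 105.1] 74
[[ 702. -346.   61.]
 [ 881. -243.  107.]
 [ 932.  148.  222.]] [ 518.26903659 -238.60253277  165.1924673 ]
```

View pics/top1.png

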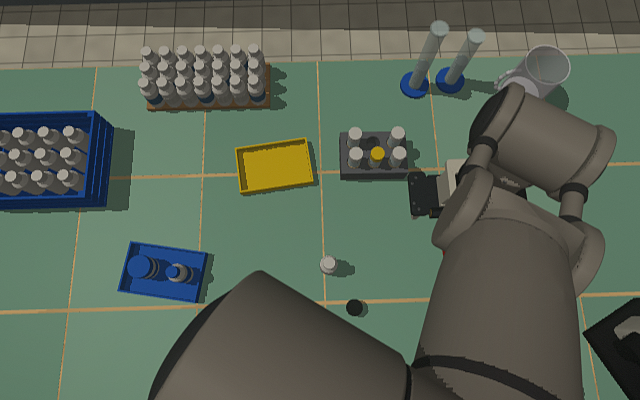

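The blue tray holds both blue pieces upright, at (140,267) and (178,272). The rack tubes are untouched, and the yellow tube re-measures at (655.5,-121.5). Next I move over it and turn to yaw 90°.

apply_moves(motion="0.046 -0.039 0 0; 0.046 -0.039 0 0; 0.045 -0.039 0 0; 0 0 0 -10; 0 0 0 -10; 0 0 0 -10; 0 0 0 -10; 0 0 0 -10", fingers=0.6)

```text
time: 23.65
tool_pos: [655.7, -121.9, 165.2]
tcp_rot: [-3.141, 0.0, 0.877]
contact_force: [0.3, 1.5, 0.2]
grip_width: 73.4
finger_force: 0.0
```

apply_moves(motion="0 0 0 -10; 0 0 0 -10; 0 0 0 -10; 0 0 0 -10; 0 0 0 0; 0 0 0 0")

```text
time: 24.4
tool_pos: [655.9, -121.2, 165.2]
tcp_rot: [-3.142, 0.0, 1.566]
contact_force: [-0.2, 0.1, 0.2]
grip_width: 73.4
finger_force: 0.0
```

apply_moves(motion="0 0 0.04 0; 0 0 0.035 0; 0 0 0.012 0; 0 0 0.006 0; 0 0 0 0; 0 0 0 0")

```text
time: 25.15
tool_pos: [656.9, -120.8, 73.6]
tcp_rot: [3.139, 0.001, 1.57]
contact_force: [-0.1, -0.3, 0.5]
grip_width: 73.2
finger_force: 0.0
```

apply_moves(motion="0 0 0 0; 0 0 0 0; 0 0 0 0; 0 0 0 0; 0 0 0 0; 0 0 0 0; 0 0 0 0", fingers=-1)

```text
time: 26.02
tool_pos: [656.1, -120.6, 72.2]
tcp_rot: [-3.142, 0.0, 1.571]
contact_force: [0.1, -0.2, -0.1]
grip_width: 29.5
finger_force: 30.0
```

apply_moves(motion="0 0 -0.01 0; 0 0 -0.02 0; 0 0 -0.02 0; 0 0 -0.025 0; 0 0 -0.03 0; 0 0 -0.015 0; 0 0 0 0; 0 0 0 0")

```text
time: 27.02
tool_pos: [655.6, -120.4, 190.9]
tcp_rot: [-3.14, -0.001, 1.571]
contact_force: [-0.4, 0.6, -0.8]
grip_width: 29.4
finger_force: 30.0
```

```bash
python3 - <<'E'
from h import *
s=bot.capture("scene"); cv2.imwrite("pics/scene2.png",cv2.resize(s["img"][80:300,150:450],None,fx=2.5,fy=2.5))
E
```

```text
(no output)
```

View pics/scene2.png

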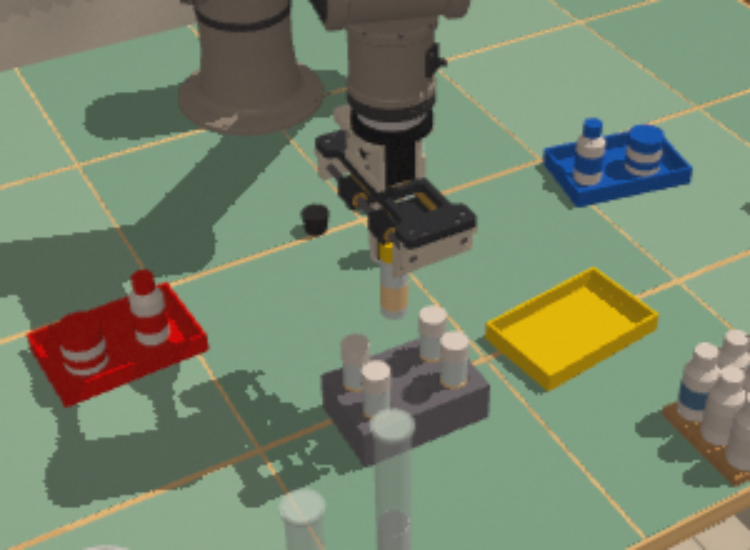

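The tube is clear of the rack at about (393,290), and the four white tubes still stand. Both bottles and both jars stand in their trays. Next is the yellow tray.

apply_moves(motion="0.03 0.002 0 0; 0.055 0.002 0 0; 0.055 0.002 0 0; 0.055 0.002 0 0; 0.033 0.001 0 0; 0 0 0 0; 0 0 0.05 0")

```text
time: 27.95
tool_pos: [667.7, 107.3, 145.0]
tcp_rot: [3.133, 0.0, 1.571]
contact_force: [0.5, 0.2, -0.8]
grip_width: 29.1
finger_force: 30.0
```

apply_moves(motion="0 0 0.04 0; 0 0 0.024 0; 0 0 0.008 0; 0 0 0 0; 0 0 0 0")

```text
time: 28.58
tool_pos: [666.0, 107.2, 71.6]
tcp_rot: [3.139, 0.0, 1.57]
contact_force: [0.3, -0.0, -0.3]
grip_width: 29.3
finger_force: 30.0
```

Still about 4.5 mm to go.

apply_moves(motion="0 0 0.003 0; 0 0 0.0012 0; 0 0 0 0; 0 0 0 0")

```text
time: 29.08
tool_pos: [665.2, 107.5, 66.1]
tcp_rot: [3.141, 0.0, 1.571]
contact_force: [-0.3, 0.1, 0.7]
grip_width: 29.5
finger_force: 30.0
```

apply_moves(motion="0 0 0 0; 0 0 0 0; 0 0 0 0; 0 0 -0.02 0; 0 0 -0.04 0; 0 0 -0.05 0; 0 0 0 0", fingers=0.3)

```text
time: 29.95
tool_pos: [667.5, 107.6, 181.3]
tcp_rot: [3.132, -0.0, 1.571]
contact_force: [0.4, 0.0, -0.4]
grip_width: 59.8
finger_force: 0.0
```

apply_moves(motion="-0.05 -0.03 0 0; -0.05 -0.03 0 0; -0.05 -0.03 0 0; 0 -0.04 0 0; 0 0 0 0; 0 0 0 0")

```text
time: 30.7
tool_pos: [535.7, -42.5, 175.9]
tcp_rot: [3.141, 0.0, 1.571]
contact_force: [-0.3, -0.3, -0.8]
grip_width: 59.9
finger_force: 0.0
```

```bash
python3 - <<'E'
from h import *
tr={"blue":(427,351,-10),"red":(431,-356,2.9),"yellow":(665,108,7.8)}
for n in ("scene","top"):
  c=bot.capture(n); cv2.imwrite(f"pics/{n}3.png",c["img"])
  for t in ["blue_bottle","blue_jar","red_bottle","red_jar","yellow_tube","white_tube_l"]:
    for d in bot.cut_out(c,t)[:1+(t[0]=="w")]:
      P=pts(c,np.array(d["pixels"])); 
      if len(P)<20: continue
      zt=np.percentile(P[:,2],97); T=P[abs(P[:,2]-np.median(P[P[:,2]>zt-6][:,2]))<3]; q=np.median(T,0)
      x,y,a=tr.get(t.split("_")[0],(0,0,0)); a=np.radians(a); R=np.array([[np.cos(a),np.sin(a)],[-np.sin(a),np.cos(a)]])
      print(n,t,round(d["p"],2),np.round(q,1),"in tray",np.round(R@(q[:2]-[x,y]),1))
E
```

```text
scene blue_bottle 0.79 [416.9 303.5  92.3] in tray [ -1.7 -48.6]
scene blue_jar 0.74 [437.1 384.2  59.7] in tray [ 4.2 34.4]
scene red_bottle 0.56 [ 431.3 -317.1   92.5] in tray [ 2.3 38.8]
scene red_jar 0.89 [ 434.9 -396.    58.4] in tray [  1.9 -40.1]
scene yellow_tube 0.84 [664.4 105.6  99.6] in tray [-0.9 -2.3]
scene white_tube_l 0.75 [657.8 -75.6 105. ] in tray [657.8 -75.6]
scene white_tube_l 0.61 [ 656.4 -167.9  105.9] in tray [ 656.4 -167.9]
top blue_bottle 0.59 [420.5 306.3  93. ] in tray [  1.3 -45.1]
top blue_jar 0.71 [436.  387.3  59.1] in tray [ 2.6 37.4]
top red_bottle 0.59 [ 429.4 -313.7   93.6] in tray [ 0.6 42.3]
top red_jar 0.75 [ 434.5 -393.6   59.6] in tray [  1.6 -37.7]
top yellow_tube 0.74 [664.9 106.8 100.1] in tray [-0.2 -1.1]
```

View pics/scene3.png

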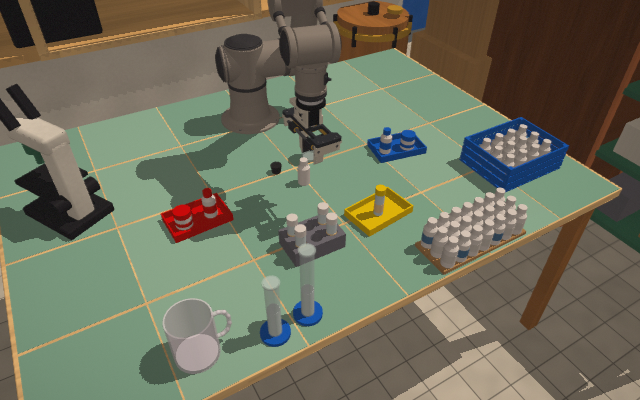

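The picture shows all five pieces upright in their trays: blue at (387,143) and (408,140), red at (208,203) and (183,217), yellow tube at (381,200). The white tubes are in their holes and the arm is clear.

```bash
python3 -c "
from plant import bot
print(bot.close_job())"
```

```text
the job is handed in; nothing more can be done
None
```

All five samples stand upright and released in the tray of their colour, the white-capped tubes are still in their holes, and the job was handed in at about 31 s of the 128 s allowed; no verdict came back.

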